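# Fetch the specimen holder from behind the lens canisters and seat it

### The arm

A 6-joint arm with a two-finger parallel gripper is mounted at the origin on the work surface. World frame = base frame: x ahead of the robot, y to its left, z up, the work surface at z = 0. Lengths are in mm, angles in rad, forces in N, time in s.
With the tool pointing down it reaches from about 350 to 975 mm from the base axis. Payload 7.1 kg.
Tool frame: the origin (TCP) lies between the finger pads; the fingertips stand 19 mm ahead of it and the grasp point (between the pads) is the TCP (ctrl.tcp_to_tips is the distance from the TCP to the fingertips, in mm); z points along the fingers, y is the line along which they close (so a half turn about z gives the same grasp; the last joint's range is limited). The gripper opens to 88 mm and grips with 3 to 60 N. Pads are 20 mm wide; open, the fingers measure 115 mm over their backs; the gripper's body (75 mm by 178 mm) begins 61 mm behind the grasp point.
Start: joints at [1.184, 0.423, 1.63, -0, 1.089, -0.019], TCP at [224.695, 583.196, 241.675] pointing down, gripper open.
Joint ranges: [-3, 3], [-0.9, 2.11], [0.09, 2.58], [-1.31, 4.45], [0.11, 2.69], [-2.54, 2.54]. Speed limits (rad/s): [2.39, 2.39, 3.01, 3.14, 3.14, 3.14].

### API

Orientations are given as a rotation vector (axis times angle).
In Python, from workcell import status, optics, ctrl gives the robot as it stands. The module is installed in compiled form; this text tells all that it offers.
- The arm moves only by the shell command python3 -m inch 'ROWS'. ROWS is JSON, a list that holds one entry, the list of rows, each a list of 7 numbers: the shift along the tool's x, y, z in mm, then the turn, a rotation vector about the tool's x, y, z in rad, then the opening in per cent of the stroke, from 0 (shut) to 100 (fully open). A call has 1 to 20 rows; each row is the pose to reach, as a shift and turn from the pose commanded when the call began, along the tool's axes at that moment; what a row does not reach only later rows make up. A row lasts 1/10 s, in which the tool goes at most 50 mm and 8.59 degrees, less where a joint would pass 70% of its speed; a pose out of reach is approached as far as the arm can. A call with a gripper value outside its range is refused whole. The fingers move at their own pace and stop on an object; the grip force is fixed at half the most. Time passes only in rows, so rows that repeat a pose let the fingers close. It gives the time, the measured TCP pose, the force, the opening and the grip force at its end, in the units of the state.
- status.get_obs(): the state, without advancing time (a new reading comes with each control period).
- optics.get_image(name): name is "scene" or "top"; returns a dict with "frame" (420x560x3 uint8, red, green, blue), "fx", "fy", "cx", "cy" (pixels), "rvec" (rotation vector, rad) and "tvec" (3), from world to camera coordinates, as OpenCV has them. Camera axes: x right, y down, z forward; pixel columns grow to the right and rows downward; lengths in mm; the calibration is good to about 2 mm. A picture is of the moment at which its call begins. There is no depth.
- ctrl.close_job(): hands the job in; it is judged then, once.
The state is a dict: "t": time; "qpos": joint angles; "qvel": joint speeds; "joint_torque": joint torques, N m; "ee_pos": TCP position; "orientation": TCP orientation; "ft_force": force on the tool from outside, world axes, zero at the start; "moment": the same for the moment, N m; "width": finger opening in mm; "grasp_force": force on a finger pad.
Only numpy, scipy, OpenCV 4.12 (cv2) and the standard library are available. Lean on these libraries where they do the work, as an engineer would, in place of code of your own. Each camera call takes 0.05 s, during which the arm holds its last target. There are 200 camera calls.

### The job

Move the red-capped and the blue-capped lens canister off the black caddy and stand both on the salmon-coloured mat, leaving the brass specimen holder behind them untouched until they are out of the way. Then take the specimen holder and lower it gently, without letting it fall, upright into the metal cup of the cream microscope stage so that its rounded foot seats, and only after that put each canister back upright on the centre of its own coloured ring on the caddy. Let go of everything, knock nothing over and leave the mouse, the slide box and the jar where they are.

Things in the scene. Friction and masses are not known exactly. Their poses are not given: they have to be found in the camera images.
- canister_red_mid (a point): Loose upright lens canister, cylinder 40 mm in diameter, 100 mm tall: cream body, red cap (top 28 mm) with a cream dot, red band near the foot; 150 g. Point: its centre, 50 mm above its underside; z its axis. Starts on the red ring, in front of the holder. Grip at its centre or up to 25 mm above, fingers closing along the line of the two rings (36 mm free between the canisters).
- canister_blue_mid (a point): Loose upright lens canister, cylinder 40 mm in diameter, 100 mm tall: cream body, blue cap (top 28 mm) with a cream dot, blue band near the foot; 150 g. Point: its centre, 50 mm above its underside; z its axis. Starts on the blue ring, in front of the holder. Grip at its centre or up to 25 mm above, fingers closing along the line of the two rings (36 mm free between the canisters).
- holder_mid (a point): Loose brass specimen holder, 76 mm tall, 250 g: cylinder 44 mm in diameter 22 to 64 mm above its foot, amber puck and stone chip on top; below 22 mm it rounds in to a flat foot 24 mm wide. Point: its centre, 38 mm above the foot; z its axis. Starts upright on the caddy, 55 mm behind the line of the rings, crowded by the taller canisters. Grip at its centre or up to 12 mm above.
- spot_red: Red ring mark, 58 mm in diameter, flat on the fixed black caddy (160 x 180 x 10 mm plate, rims up to 15 mm above the bench): home of the red canister. Origin: its centre, level with the caddy's top, 10 mm above the bench. The rings' centres are 76 mm apart; which one is left varies. A canister standing there has its centre 50 mm above this origin.
- spot_blue: Blue ring mark, 58 mm in diameter, flat on the fixed black caddy (160 x 180 x 10 mm plate, rims up to 15 mm above the bench): home of the blue canister. Origin: its centre, level with the caddy's top, 10 mm above the bench. The rings' centres are 76 mm apart; which one is left varies. A canister standing there has its centre 50 mm above this origin.
- mat: Fixed salmon-coloured mat, 150 mm along its x, 210 mm along its y, 3 mm thick, flat on the bench: the side area for the canisters. Origin: centre of its underside, on the bench; z up. A canister standing on it has its centre 53 mm above the bench.
- cup_floor (a point): Bottom centre of the metal conical cup on the fixed cream microscope stage (150 x 170 x 24 mm block with a black disc, 110 mm in diameter, 6 mm thick). Point: on the cup's axis, on the disc, 30 mm above the bench. The cup widens from 28 mm to 52 mm inside (60 mm outside) at its rim, 20 mm above the point, and centres the holder's foot. Seated, the foot is on the bottom, the holder's centre 38 mm above it.
- mouse: Bystander: black and grey computer mouse, 100 x 58 x 33 mm, beyond the work; origin at the centre of its underside.
- slide_box: Bystander: blue box with a white lid for microscope slides, 62 x 92 x 33 mm, beyond the work; origin at the centre of its underside.
- jar: Bystander: small jar with a green cap, 52 mm in diameter, 55 mm tall, beyond the work; origin at the centre of its underside.

How it is judged:
By the outcome, as a careful person would: the job done as asked, in the order asked, and still so for the second after the job is handed in, with the robot touching nothing.
It also fails if it takes over 141 s, if anything falls off the work surface, if the arm or the gripper's body presses on something with over 40 N, if the wrist force passes 120 N, or if a joint passes its speed limit or range.

## Working session

There is one attempt and no reset: what is moved stays moved. The work goes in short steps, Python scripts to look and compute and a shell command to move; the robot and the scene stay as the last step left them, time stands still between calls to the robot, and variables do not carry over. Pictures are saved under pics/ and viewed, at most 14 in all, crops included, and the job is handed in when it is done.

```bash
mkdir -p pics; cat > h.py <<'E'
import numpy as np, cv2
from workcell import status, optics, ctrl
def cam(n):
    d=optics.get_image(n); K=np.array([[d['fx'],0,d['cx']],[0,d['fy'],d['cy']],[0,0,1.]])
    return d['frame'],K,np.array(d['rvec'],float),np.array(d['tvec'],float)
def save(n,f,crop=None,s=1):
    im=d=cam(n); im=im[0]
    if crop: x0,y0,x1,y1=crop; im=im[y0:y1,x0:x1]
    im=cv2.resize(im,None,fx=s,fy=s,interpolation=cv2.INTER_CUBIC); cv2.imwrite('pics/'+f,im[:,:,::-1].copy()); return d
def pix(c,u,v,z):
    _,K,r,t=c; R=cv2.Rodrigues(r)[0]; o=-R.T@t; d=R.T@np.linalg.inv(K)@[u,v,1]
    return (o+d*(z-o[2])/d[2]).round(1)
def proj(c,p): return cv2.projectPoints(np.array([p],float),c[2],c[3],c[1],None)[0].reshape(-1,2).round(1)
def shift(p):
    "tool-axes shift to world p"
    s=status.get_obs(); R=cv2.Rodrigues(np.array(s['orientation'],float))[0]
    return (R.T@(np.array(p)-s['ee_pos'])).round(1)
E
python3 - <<'E'
from h import *
for n in('scene','top'):
    c=save(n,n+'0.png',s=1.4); R=cv2.Rodrigues(c[2])[0]; print(n,-R.T@c[3],c[1][0,0])
s=status.get_obs(); print(s['orientation'],cv2.Rodrigues(np.array(s['orientation']))[0].round(3),s['width'],s['ft_force'])
E
```

```text
scene [1211.53937688   34.7175797   777.18193911] 393.5949819657478
top [ 528.76547259  -31.64117566 1307.77219269] 531.1213759521399
[-5.74523140e-01 -3.08832538e+00  2.07910913e-03] [[-0.933  0.36  -0.001]
 [ 0.36   0.933 -0.001]
 [ 0.    -0.001 -1.   ]] 87.82059757513346 [-0.33539279  0.29876368 -0.21971395]
```

View pics/scene0.png

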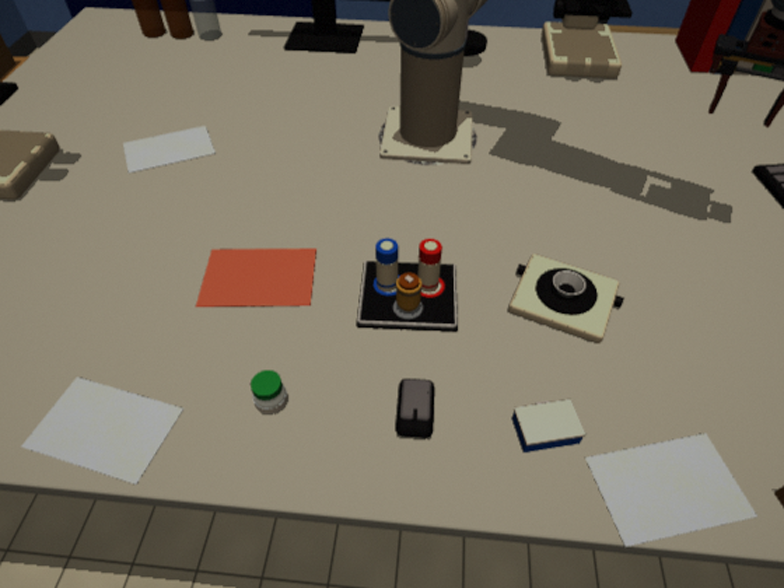

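View pics/top0.png

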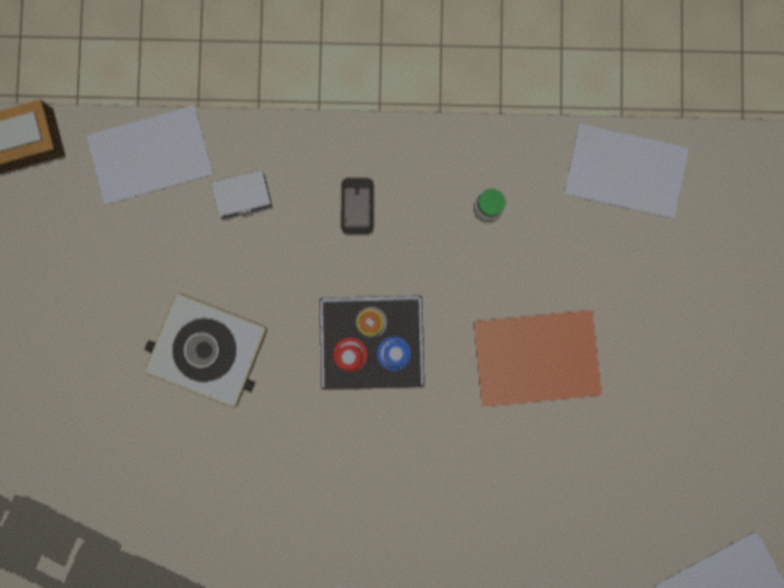

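The scene view shows the mat at image left, the caddy in the middle and the stage at right. In the top view, up is +x and left is +y. Red is at about (349,356), blue at (396,353), the holder at (371,322) and the cup at (204,350) (1.4× pixels). Next is an enlarged crop.

```bash
python3 - <<'E'
from h import *
save('top','top1.png',(215,200,315,285),8)
save('top','top2.png',(100,205,195,295),8*.8)
E
```

```text
(no output)
```

View pics/top1.png

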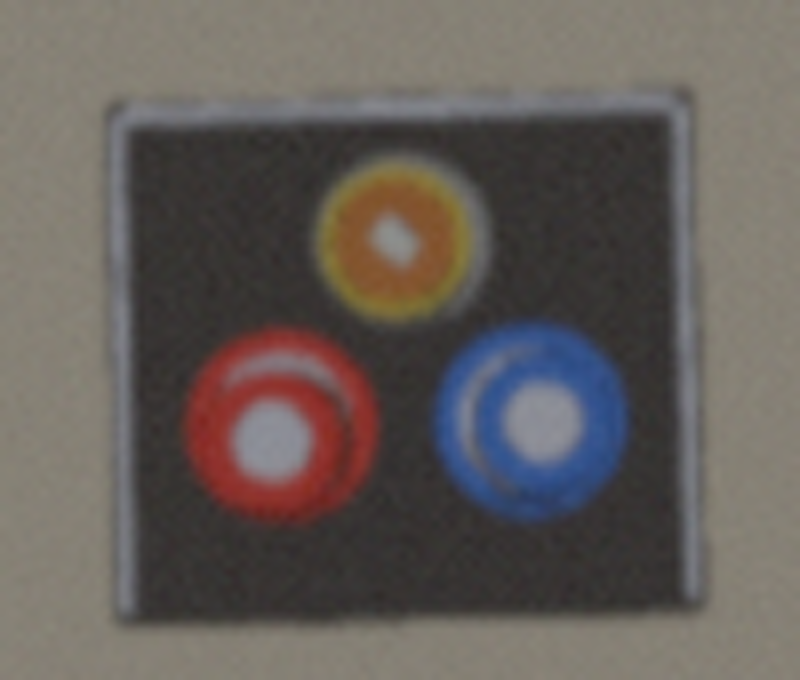

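View pics/top2.png

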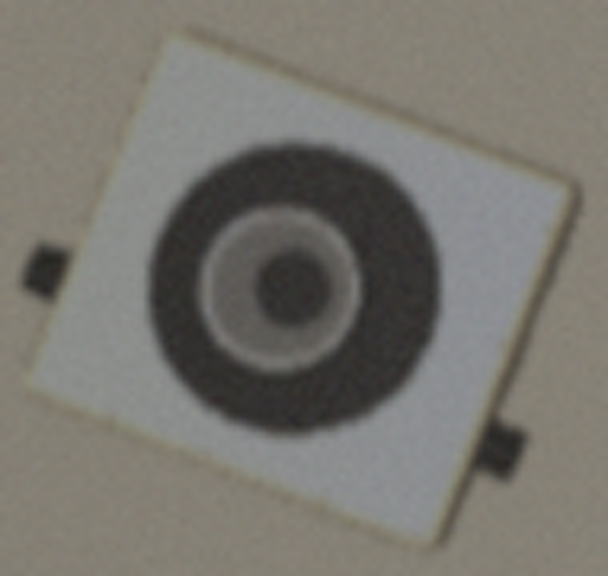

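Top1 crop: red ring centre is (281.5,425.5) and its dot (272,440). Blue ring centre is (532,422) and its dot (543,422). The holder top is at (395,242). Top2 crop: disc centre (295,288), cup rim centre (280,288), cup floor (294,287).

```bash
python3 - <<'E'
from h import *
c=cam('top')
f=lambda n,x,y,s,x0,y0,z: print(n,pix(c,(x+.5)/s-.5+x0,(y+.5)/s-.5+y0,z))
for n,x,y,z in(('redring',281.5,425.5,10),('reddot',272,440,110),('bluering',532,422,10),('bluedot',543,422,110),('holder',395,243,74),('chip',395,241,86)): f(n,x,y,8,215,200,z)
for n,x,y,z in(('disc',295,288.5,36),('rim',280,288,50),('floor',294,287,30)): f(n,x,y,6.4,100,205,z)
for p in((474,321),(592,311),(601,396),(482,405)): f('mat',*p,1.4,0,0,3)
f('jar',491,203,1.4,0,0,55);f('mouse',357,205,1.4,0,0,33)
# colour centroids in scene for cross check of dots
s=cam('scene')
for n,p in(('redtop',(431,244)),('bluetop',(387,244))): print(n,pix(s,p[0]/1.4,p[1]/1.4,110))
E
```

```text
redring [511.3  31.8  10. ]
reddot [508.5  29.4 110. ]
bluering [514.1 -44.5  10. ]
bluedot [515.3 -46.6 110. ]
holder [565.7  -3.   74. ]
chip [566.   -3.2  86. ]
disc [513.5 279.2  36. ]
rim [513.7 281.3  50. ]
floor [513.9 281.1  30. ]
mat [ 573.9 -184.3    3. ]
mat [ 596.1 -391.3    3. ]
mat [ 448.  -407.8    3. ]
mat [ 427.8 -200.5    3. ]
jar [ 773.6 -204.    55. ]
mouse [769.1  24.8  33. ]
redtop [508.5  32.5 110. ]
bluetop [516.3 -43.9 110. ]
```

```bash
python3 - <<'E'
from h import *
print(shift((509.5,31,210)))
E
```

```text
[-464.3 -412.7   31.6]
```

```bash
R='x'; python3 -m inch '[[[-464,-413,32,0,0,-0.405,70],[-464,-413,32,0,0,-0.405,70],[-464,-413,32,0,0,-0.405,70],[-464,-413,32,0,0,-0.405,70],[-464,-413,32,0,0,-0.405,70],[-464,-413,32,0,0,-0.405,70],[-464,-413,32,0,0,-0.405,70],[-464,-413,32,0,0,-0.405,70],[-464,-413,32,0,0,-0.405,70],[-464,-413,32,0,0,-0.405,70],[-464,-413,32,0,0,-0.405,70],[-464,-413,32,0,0,-0.405,70],[-464,-413,32,0,0,-0.405,70],[-464,-413,32,0,0,-0.405,70],[-464,-413,32,0,0,-0.405,70],[-464,-413,32,0,0,-0.405,70],[-464,-413,32,0,0,-0.405,70],[-464,-413,32,0,0,-0.405,70],[-464,-413,32,0,0,-0.405,70],[-464,-413,32,0,0,-0.405,70]]]'
python3 - <<'E'
from h import *
s=status.get_obs(); print(s['t'],s['qpos'],cv2.Rodrigues(np.array(s['orientation']))[0].round(3)); print(shift((509.5,31,85)))
c=save('top','top3.png',(205,150,325,290),4)
E
```

```text
t: 2.3
ee_pos: [509.1, 31.4, 209.8]
orientation: [-0.06, 3.141, -0.0]
ft_force: [0.5, 0.1, -0.3]
width: 61.7
grasp_force: 0.0
2.3 [ 3.82885976e-02  2.98564972e-01  1.90769648e+00 -5.63996656e-06
  9.35228459e-01 -1.57048714e+00] [[-0.999 -0.038  0.   ]
 [-0.038  0.999 -0.   ]
 [-0.    -0.    -1.   ]]
[ -0.4  -0.4 124.8]
```

View pics/top3.png

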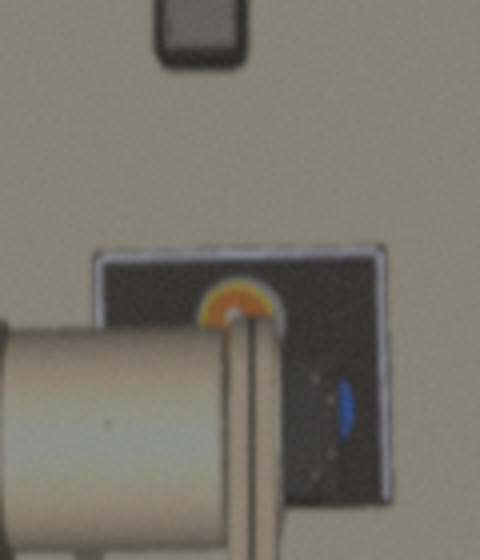

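The gripper is centred over the red canister, with its long axis on the ring line. Descending to grip.

```bash
python3 -m inch '[[[0,0,25,0,0,0,70],[0,0,50,0,0,0,70],[0,0,75,0,0,0,70],[0,0,95,0,0,0,70],[0,0,110,0,0,0,70],[0,0,120,0,0,0,70],[0,0,125,0,0,0,70],[0,0,125,0,0,0,70],[0,0,125,0,0,0,70]]]'; python3 -m inch '[[[0,0,0,0,0,0,30],[0,0,0,0,0,0,30],[0,0,0,0,0,0,30],[0,0,0,0,0,0,30],[0,0,0,0,0,0,30],[0,0,0,0,0,0,30],[0,0,0,0,0,0,30],[0,0,0,0,0,0,30]]]'
```

```text
t: 3.25
ee_pos: [509.6, 31.0, 85.2]
orientation: [-0.058, 3.14, -0.0]
ft_force: [0.2, 0.8, -0.0]
width: 61.9
grasp_force: 0.0
t: 4.05
ee_pos: [509.5, 31.0, 85.1]
orientation: [-0.058, 3.14, 0.0]
ft_force: [-0.5, -0.6, 5.5]
width: 39.1
grasp_force: 30.0
```

```bash
python3 -m inch '[[[0,0,-5,0,0,0,30],[0,0,-15,0,0,0,30],[0,0,-35,0,0,0,30],[0,0,-60,0,0,0,30],[0,0,-85,0,0,0,30],[0,0,-110,0,0,0,30],[0,0,-130,0,0,0,30],[0,0,-145,0,0,0,30],[0,0,-150,0,0,0,30],[0,0,-150,0,0,0,30]]]'; python3 -m inch '[[[0,-5,0,0,0,0,30],[1,-20,0,0,0,0,30],[2,-45,0,0,0,0,30],[3,-75,0,0,0,0,30],[4,-105,0,0,0,0,30],[5,-135,0,0,0,0,30],[6,-165,0,0,0,0,30],[7,-195,0,0,0,0,30],[8,-225,0,0,0,0,30],[9,-255,0,0,0,0,30],[10,-285,0,0,0,0,30],[11,-315,0,0,0,0,30],[12,-340,0,0,0,0,30],[13,-360,0,0,0,0,30],[13,-372,0,0,0,0,30],[13,-376,0,0,0,0,30],[13,-376,0,0,0,0,30],[13,-376,0,0,0,0,30]]]'; python3 - <<'E'
from h import *
s=status.get_obs(); print(s['qpos'],cv2.Rodrigues(np.array(s['orientation']))[0].round(3)); print(shift((511,-345,78)))
c=save('scene','s1.png',(100,100,400,280),2.6); print(proj(c,(511,-345,100)))
E
```

```text
t: 5.05
ee_pos: [509.4, 31.0, 235.5]
orientation: [-0.058, 3.14, 0.0]
ft_force: [-0.5, -0.0, -0.6]
width: 39.4
grasp_force: 30.0
t: 6.85
ee_pos: [510.1, -344.4, 234.5]
orientation: [0.059, -3.141, -0.001]
ft_force: [-0.5, 0.3, -0.8]
width: 39.5
grasp_force: 30.0
[-6.13244675e-01  4.17514818e-01  1.65709605e+00  2.37138311e-04
  1.06766295e+00 -2.22202236e+00] [[-0.999 -0.038 -0.   ]
 [-0.038  0.999  0.001]
 [ 0.     0.001 -1.   ]]
[ -0.9  -0.7 156.5]
[[157.6 167.3]]
```

View pics/s1.png

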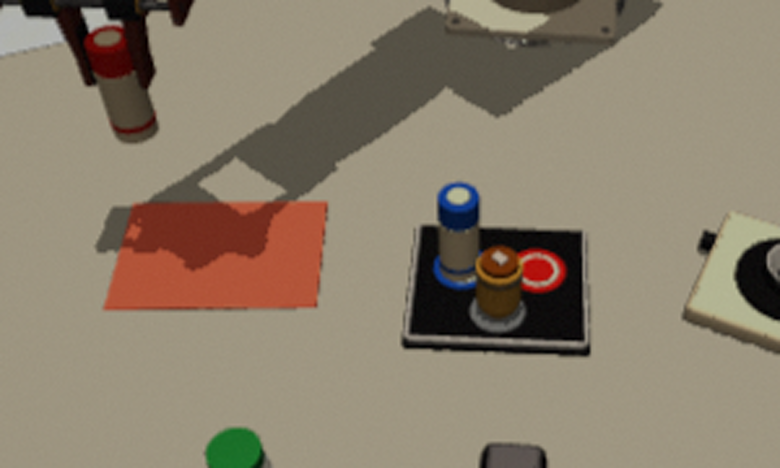

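The red canister hangs upright in the grip over the mat; blue and the holder are undisturbed. Lowering.

```bash
python3 -m inch '[[[0,0,10,0,0,0,30],[0,0,30,0,0,0,30],[0,0,55,0,0,0,30],[0,0,80,0,0,0,30],[0,0,105,0,0,0,30],[0,0,125,0,0,0,30],[0,0,140,0,0,0,30],[0,0,148,0,0,0,30],[0,0,152,0,0,0,30],[0,0,154,0,0,0,30],[0,0,155,0,0,0,30],[0,0,156,0,0,0,30],[0,0,156,0,0,0,30]]]'
```

```text
t: 8.2
ee_pos: [510.4, -345.5, 79.2]
orientation: [-0.058, 3.14, -0.001]
ft_force: [-0.4, 0.2, -1.8]
width: 39.2
grasp_force: 30.0
```

```bash
python3 -m inch '[[[0,0,0.5,0,0,0,30],[0,0,1,0,0,0,30],[0,0,1,0,0,0,30],[0,0,1,0,0,0,70],[0,0,1,0,0,0,70],[0,0,1,0,0,0,70],[0,0,1,0,0,0,70],[0,0,1,0,0,0,70]]]'; python3 -m inch '[[[0,0,-5,0,0,0,70],[0,0,-25,0,0,0,70],[0,0,-60,0,0,0,70],[0,0,-100,0,0,0,70],[0,0,-130,0,0,0,70],[0,0,-132,0,0,0,70],[0,0,-132,0,0,0,70]]]'; python3 - <<'E'
from h import *
print(shift((515,-45.5,210)))
E
```

```text
t: 9.0
ee_pos: [510.1, -345.2, 77.6]
orientation: [0.058, -3.141, -0.0]
ft_force: [0.1, -0.5, -0.1]
width: 61.5
grasp_force: 0.0
t: 9.7
ee_pos: [510.4, -345.4, 210.6]
orientation: [-0.058, 3.14, -0.002]
ft_force: [-0.1, 1.1, -0.1]
width: 61.3
grasp_force: 0.0
[-15.7 299.5   0.3]
```

```bash
python3 -m inch '[[[-4,75,0,0,0,0,70],[-8,150,0,0,0,0,70],[-12,230,0,0,0,0,70],[-16,300,0,0,0,0,70],[-16,300,0,0,0,0,70],[-16,300,0,0,0,0,70],[-16,300,0,0,0,0,70],[-16,300,0,0,0,0,70],[-16,300,0,0,0,0,70],[-16,300,0,0,0,0,70],[-16,300,0,0,0,0,70]]]'; python3 -m inch '[[[0,0,25,0,0,0,70],[0,0,50,0,0,0,70],[0,0,75,0,0,0,70],[0,0,95,0,0,0,70],[0,0,110,0,0,0,70],[0,0,120,0,0,0,70],[0,0,125,0,0,0,70],[0,0,125,0,0,0,70],[0,0,125,0,0,0,70]]]'; python3 -m inch '[[[0,0,0,0,0,0,30],[0,0,0,0,0,0,30],[0,0,0,0,0,0,30],[0,0,0,0,0,0,30],[0,0,0,0,0,0,30],[0,0,0,0,0,0,30],[0,0,0,0,0,0,30],[0,0,0,0,0,0,30]]]'
```

```text
t: 10.8
ee_pos: [514.9, -46.2, 209.4]
orientation: [0.055, -3.141, 0.0]
ft_force: [-0.2, 0.6, -0.0]
width: 61.4
grasp_force: 0.0
t: 11.7
ee_pos: [515.4, -45.1, 85.2]
orientation: [-0.058, 3.14, -0.0]
ft_force: [-0.3, -0.0, -0.2]
width: 61.7
grasp_force: 0.0
t: 12.5
ee_pos: [515.3, -44.8, 85.0]
orientation: [-0.058, 3.14, -0.0]
ft_force: [-1.0, -1.1, 5.5]
width: 39.8
grasp_force: 30.0
```

```bash
python3 -m inch '[[[0,0,-5,0,0,0,30],[0,0,-15,0,0,0,30],[0,0,-35,0,0,0,30],[0,0,-60,0,0,0,30],[0,0,-85,0,0,0,30],[0,0,-110,0,0,0,30],[0,0,-130,0,0,0,30],[0,0,-145,0,0,0,30],[0,0,-150,0,0,0,30],[0,0,-150,0,0,0,30]]]'; python3 -m inch '[[[0,-5,0,0,0,0,30],[1,-20,0,0,0,0,30],[2,-45,0,0,0,0,30],[3,-75,0,0,0,0,30],[5,-105,0,0,0,0,30],[7,-135,0,0,0,0,30],[9,-165,0,0,0,0,30],[11,-190,0,0,0,0,30],[11,-202,0,0,0,0,30],[11,-205,0,0,0,0,30],[11,-205,0,0,0,0,30],[11,-205,0,0,0,0,30]]]';  python3 -m inch '[[[0,0,10,0,0,0,30],[0,0,30,0,0,0,30],[0,0,55,0,0,0,30],[0,0,80,0,0,0,30],[0,0,105,0,0,0,30],[0,0,125,0,0,0,30],[0,0,140,0,0,0,30],[0,0,148,0,0,0,30],[0,0,152,0,0,0,30],[0,0,154,0,0,0,30],[0,0,155,0,0,0,30],[0,0,156,0,0,0,30],[0,0,156,0,0,0,30]]]'
```

```text
t: 13.5
ee_pos: [515.1, -44.9, 235.4]
orientation: [-0.058, 3.14, -0.0]
ft_force: [0.1, -0.7, -1.9]
width: 39.6
grasp_force: 30.0
t: 14.7
ee_pos: [511.4, -249.3, 234.4]
orientation: [0.059, -3.14, -0.001]
ft_force: [-0.1, 0.6, -1.7]
width: 39.5
grasp_force: 30.0
t: 16.0
ee_pos: [511.9, -250.3, 79.1]
orientation: [-0.058, 3.14, -0.001]
ft_force: [-0.3, 0.1, -2.7]
width: 39.5
grasp_force: 30.0
```

```bash
python3 -m inch '[[[0,0,0.5,0,0,0,30],[0,0,1,0,0,0,30],[0,0,1,0,0,0,30],[0,0,1,0,0,0,70],[0,0,1,0,0,0,70],[0,0,1,0,0,0,70],[0,0,1,0,0,0,70],[0,0,1,0,0,0,70]]]'; python3 -m inch '[[[0,0,-5,0,0,0,70],[0,0,-25,0,0,0,70],[0,0,-60,0,0,0,70],[0,0,-100,0,0,0,70],[0,0,-130,0,0,0,70],[0,0,-132,0,0,0,70],[0,0,-132,0,0,0,70]]]'; python3 - <<'E'
from h import *
print(shift((565.9,-3,170)))
c=save('top','top4.png',(220,200,440,300),3.6)
print(proj(c,(510.3,-345,103)),proj(c,(512,-250,103)),proj(c,(565.9,-3,74)))
E
```

```text
t: 16.8
ee_pos: [511.6, -250.1, 77.6]
orientation: [0.058, -3.141, -0.0]
ft_force: [-0.9, 0.2, 0.9]
width: 61.6
grasp_force: 0.0
t: 17.5
ee_pos: [511.8, -250.2, 210.5]
orientation: [-0.058, 3.139, -0.001]
ft_force: [-0.5, -0.2, 0.1]
width: 61.4
grasp_force: 0.0
[-63.2 245.1  40.4]
[[414.2 257.4]] [[372.3 255.7]] [[264.  229.9]]
```

View pics/top4.png

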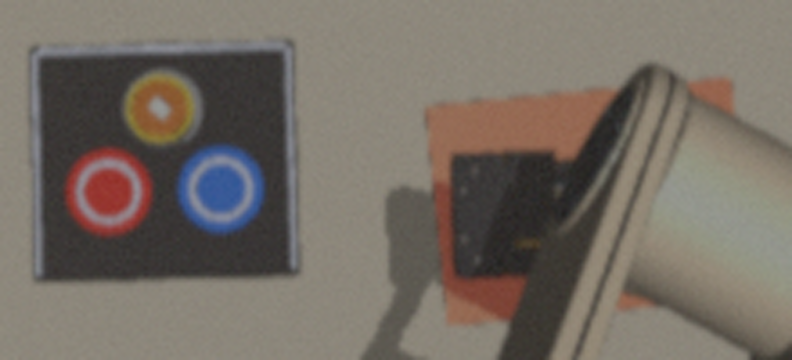

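The caddy now holds only the holder, and the rings are clear. The holder top at crop (161,108) matches the projection. Red ring is at (108.5,191) and blue at (220.5,190.5).

```bash
python3 - <<'E'
from h import *
c=cam('top')
for n,x,y in(('r',108.5,191),('b',220.5,190.5)): print(n,pix(c,(x+.5)/3.6-.5+220,(y+.5)/3.6-.5+200,10))
im=c[0].astype(int)
for n,a,b in(('r',0,2),('b',2,0)):
    m=(im[...,a]-im[...,b]>45); m[:210]=0; m[270:]=0; m[:,:230]=0; m[:,305:]=0
    if n=='r': m[:238]=0
    v,u=np.nonzero(m); print(n,m.sum(),pix(c,(u.min()+u.max())/2,(v.min()+v.max())/2,10),pix(c,u.mean(),v.mean(),10))
E
python3 -m inch '[[[-13,50,8,0,0,0,80],[-26,100,16,0,0,0,80],[-39,150,24,0,0,0,80],[-52,200,32,0,0,0,80],[-63,245,40,0,0,0,80],[-63,245,40,0,0,0,80],[-63,245,40,0,0,0,80],[-63,245,40,0,0,0,80],[-63,245,40,0,0,0,80]]]';  python3 -m inch '[[[0,0,20,0,0,0,80],[0,0,45,0,0,0,80],[0,0,70,0,0,0,80],[0,0,90,0,0,0,80],[0,0,103,0,0,0,80],[0,0,110,0,0,0,80],[0,0,112,0,0,0,80],[0,0,112,0,0,0,80]]]'; python3 -c "
from h import *
print(shift((565.9,-3,58)))"
```

```text
r [511.4  31.7  10. ]
b [513.5 -44.1  10. ]
r 361 [514.5  23.9  10. ] [512.3  30.6  10. ]
b 347 [514.8 -43.1  10. ] [514.5 -43.8  10. ]
t: 18.5
ee_pos: [565.1, -4.4, 169.5]
orientation: [0.056, -3.141, 0.0]
ft_force: [0.0, 0.6, 0.8]
width: 70.2
grasp_force: 0.0
t: 19.3
ee_pos: [565.8, -3.3, 58.1]
orientation: [-0.058, 3.14, -0.0]
ft_force: [-0.1, 0.3, 0.4]
width: 70.2
grasp_force: 0.0
[-0.1  0.3  0.1]
```

```bash
python3 -m inch '[[[0,0,0,0,0,0,35],[0,0,0,0,0,0,35],[0,0,0,0,0,0,35],[0,0,0,0,0,0,35],[0,0,0,0,0,0,35],[0,0,0,0,0,0,35],[0,0,0,0,0,0,35],[0,0,0,0,0,0,35],[0,0,0,0,0,0,35]]]'; python3 -m inch '[[[0,0,-5,0,0,0,35],[0,0,-15,0,0,0,35],[0,0,-35,0,0,0,35],[0,0,-60,0,0,0,35],[0,0,-80,0,0,0,35],[0,0,-95,0,0,0,35],[0,0,-102,0,0,0,35],[0,0,-102,0,0,0,35]]]'; python3 -c "
from h import *
print(shift((513.7,280.8,160)))"
```

```text
t: 20.2
ee_pos: [565.8, -2.8, 58.1]
orientation: [-0.058, 3.14, 0.0]
ft_force: [-0.8, 1.3, 5.0]
width: 43.3
grasp_force: 30.0
t: 21.0
ee_pos: [565.8, -3.0, 160.6]
orientation: [-0.058, 3.14, -0.0]
ft_force: [-1.0, -0.5, -2.2]
width: 43.4
grasp_force: 30.0
[ 41.5 285.5   0.5]
```

```bash
python3 -m inch '[[[1,5,0,0,0,0,35],[3,20,0,0,0,0,35],[6,45,0,0,0,0,35],[10,75,0,0,0,0,35],[15,105,0,0,0,0,35],[20,135,0,0,0,0,35],[25,165,0,0,0,0,35],[30,195,0,0,0,0,35],[34,225,0,0,0,0,35],[38,250,0,0,0,0,35],[41,270,0,0,0,0,35],[41,281,0,0,0,0,35],[41.5,285,0,0,0,0,35],[41.5,285,0,0,0,0,35],[41.5,285,0,0,0,0,35],[41.5,285,0,0,0,0,35]]]'; python3 -m inch '[[[0,0,5,0,0,0,35],[0,0,15,0,0,0,35],[0,0,27,0,0,0,35],[0,0,40,0,0,0,35],[0,0,47,0,0,0,35],[0,0,50,0,0,0,35],[0,0,50,0,0,0,35],[0,0,50,0,0,0,35]]]'; python3 - <<'E'
from h import *
print(shift((513.7,280.8,78)))
c=save('scene','s2.png',(340,150,460,250),6.5); print((proj(c,(513.7,280.8,50))-[340,150])*6.5)
E
```

```text
t: 22.6
ee_pos: [513.5, 279.5, 159.6]
orientation: [0.057, -3.141, 0.0]
ft_force: [0.5, -0.4, -2.6]
width: 43.5
grasp_force: 30.0
t: 23.4
ee_pos: [513.6, 280.5, 109.9]
orientation: [-0.059, 3.141, 0.0]
ft_force: [-0.5, 0.8, -2.8]
width: 43.0
grasp_force: 30.0
[-0.1  0.3 31.9]
[[423.15 325.  ]]
```

View pics/s2.png

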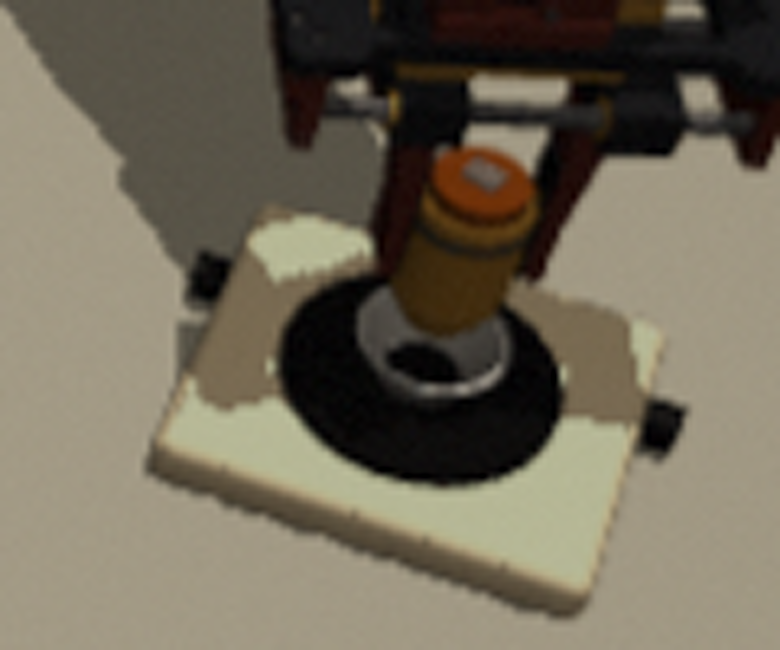

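The holder hangs upright just above the cup, with its puck centre at (482,185). The rim ellipse spans 357–513 × 288–400. I'm checking for camera bias with the holder's known position.

```bash
python3 - <<'E'
from h import *
c=cam('scene')
q=lambda p:(proj(c,p)-[340,150]+.5)*6.5-.5
th=np.linspace(0,6.283,60)
def box(x,y,z,r):
    P=np.array([q((x+r*np.cos(t),y+r*np.sin(t),z))[0] for t in th]); return P.min(0).round(),P.max(0).round()
print('rim',box(513.7,280.8,50,30)); print('disc',box(513.7,280.8,36,55)); print('brass edge z=116',box(513.6,280.5,116,22)); print('puck top 128-10',q((513.6,280.5,138)))
E
```

```text
rim (array([347., 272.]), array([505., 386.]))
disc (array([275., 251.]), array([561., 460.]))
brass edge z=116 (array([408., 164.]), array([530., 248.]))
puck top 128-10 [[484.4 162. ]]
```

```bash
python3 - <<'E'
from h import *
c=cam('scene'); S=10; x0,y0=385,165
im=cv2.resize(c[0][y0:y0+50,x0:x0+45],None,fx=S,fy=S,interpolation=cv2.INTER_CUBIC)[:,:,::-1].copy()
th=np.linspace(0,6.283,80)
def draw(im,x,y,z,r,col):
    P=np.array([(x+r*np.cos(t),y+r*np.sin(t),z) for t in th]); p=cv2.projectPoints(P,c[2],c[3],c[1],None)[0].reshape(-1,2)
    p=(p-[x0,y0]+.5)*S-.5; cv2.polylines(im,[p.round().astype(int).reshape(-1,1,2)],True,col,1)
out=[im.copy()]
for z,r in((50,30),(30,14)): draw(im,513.7,280.8,z,r,(0,255,0))
for z,r in((126,22),(84,22),(138,18)): draw(im,513.6,280.5,z,r,(255,255,0))
draw(im,513.7,280.8,36,55,(255,0,255))
cv2.imwrite('pics/s3.png',cv2.resize(np.hstack([im]),None,fx=1.15,fy=1.15))
E
```

```text
(no output)
```

View pics/s3.png

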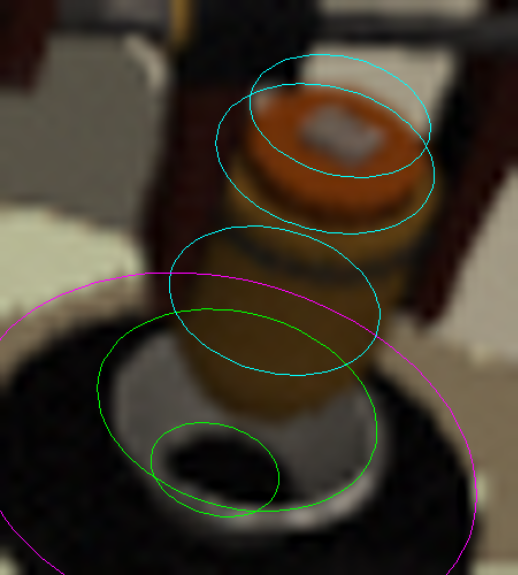

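Drawn over the image, the holder and the cup both show the same camera bias (about +10 px sideways). They are therefore aligned to within about 1 mm. Lowering slowly: seated, the TCP should be at z = 78.

```bash
python3 -m inch '[[[0,0,4,0,0,0,35],[0,0,8,0,0,0,35],[0,0,12,0,0,0,35],[0,0,16,0,0,0,35],[0,0,19,0,0,0,35],[0,0,22,0,0,0,35],[0,0,24,0,0,0,35],[0,0,26,0,0,0,35],[0,0,28,0,0,0,35],[0,0,28,0,0,0,35],[0,0,28,0,0,0,35]]]'
```

```text
t: 24.65
ee_pos: [513.4, 280.3, 81.7]
orientation: [-0.058, 3.141, -0.0]
ft_force: [0.0, 0.3, -2.7]
width: 43.5
grasp_force: 30.0
```

```bash
python3 -m inch '[[[0,0,0.5,0,0,0,35],[0,0,1,0,0,0,35],[0,0,1.5,0,0,0,35],[0,0,2,0,0,0,35],[0,0,2.5,0,0,0,35],[0,0,3,0,0,0,35],[0,0,3,0,0,0,35],[0,0,3,0,0,0,35]]]'
```

```text
t: 25.45
ee_pos: [513.6, 280.6, 78.9]
orientation: [-0.058, 3.14, 0.001]
ft_force: [-0.1, 1.8, -1.3]
width: 43.3
grasp_force: 30.0
```

```bash
python3 -m inch '[[[0,0,0.3,0,0,0,35],[0,0,0.6,0,0,0,35],[0,0,0.9,0,0,0,35],[0,0,0.9,0,0,0,35],[0,0,0.9,0,0,0,35]]]'
```

```text
t: 25.95
ee_pos: [513.8, 280.8, 78.4]
orientation: [-0.058, 3.14, 0.001]
ft_force: [-1.7, 3.5, 5.7]
width: 43.3
grasp_force: 30.0
```

Contact: about 8 N upward and a slight sideways push along +y. I'll yield that way, then press gently.

```bash
python3 -m inch '[[[0.3,0.5,0,0,0,0,35],[0.4,0.8,0.2,0,0,0,35],[0.4,0.8,0.4,0,0,0,35],[0.4,0.8,0.4,0,0,0,35],[0.4,0.8,0.4,0,0,0,35]]]'
```

```text
t: 26.45
ee_pos: [513.6, 281.1, 78.1]
orientation: [-0.059, 3.14, 0.0]
ft_force: [-1.1, 1.3, 6.8]
width: 43.3
grasp_force: 30.0
```

```bash
python3 -m inch '[[[0,0,0,0,0,0,55],[0,0,0,0,0,0,60],[0,0,0,0,0,0,70],[0,0,0,0,0,0,70],[0,0,0,0,0,0,70],[0,0,0,0,0,0,70]]]'; python3 -m inch '[[[0,0,-5,0,0,0,70],[0,0,-20,0,0,0,70],[0,0,-50,0,0,0,70],[0,0,-90,0,0,0,70],[0,0,-130,0,0,0,70],[0,0,-132,0,0,0,70],[0,0,-132,0,0,0,70]]]'
python3 - <<'E'
from h import *
c=save('scene','s4.png',(130,150,450,240),2.5)
print(shift((512,-250,210)))
E
```

```text
t: 27.05
ee_pos: [512.9, 281.1, 77.3]
orientation: [0.058, -3.141, 0.0]
ft_force: [0.6, 0.2, -0.4]
width: 61.4
grasp_force: 0.0
t: 27.75
ee_pos: [513.7, 281.5, 211.7]
orientation: [-0.058, 3.138, 0.003]
ft_force: [-0.5, -1.1, -0.2]
width: 61.5
grasp_force: 0.0
[ 2.060e+01 -5.306e+02 -1.000e-01]
```

View pics/s4.png

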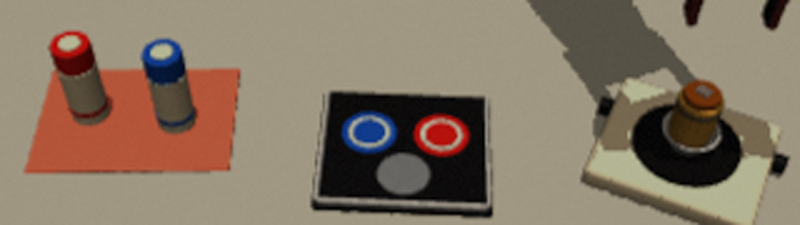

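The holder is seated upright in the cup, and both canisters stand on the mat. I'll measure their dots in the top view now that the arm is clear.

```bash
python3 - <<'E'
from h import *
c=save('top','top5.png',(335,220,435,290),8)
E
```

```text
(no output)
```

View pics/top5.png

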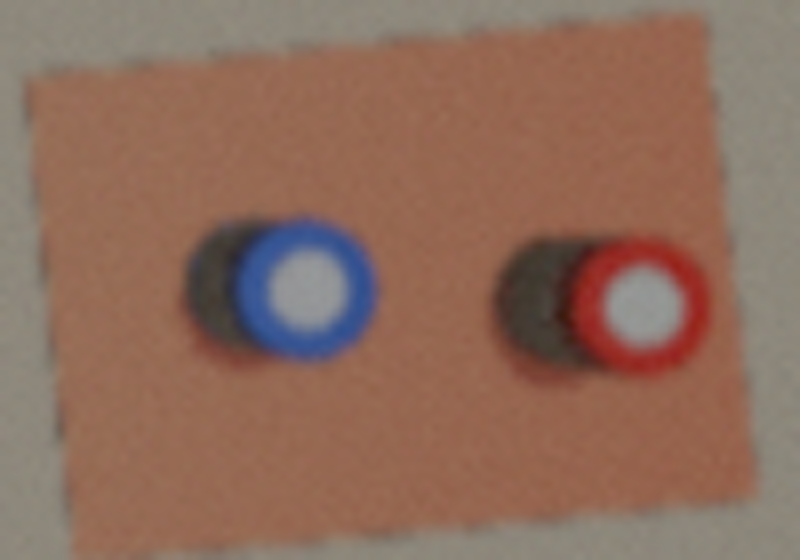

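```bash
python3 - <<'E'
from h import *
save('top','top6.png',(225,225,305,275),10)
E
```

```text
(no output)
```

View pics/top6.png

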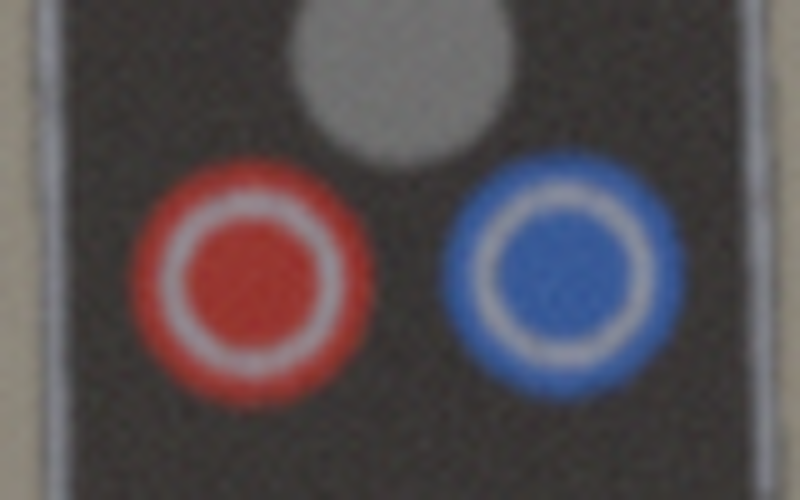

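Canister caps (8× crop): blue (306,290), red (641,307). Rings (10× crop): red (252.5,283.5), blue (564,275.5).

```bash
python3 - <<'E'
from h import *
c=cam('top')
f=lambda n,x,y,s,x0,y0,z: print(n,pix(c,(x+.5)/s-.5+x0,(y+.5)/s-.5+y0,z))
f('bcap',306,290,8,335,220,103);f('rcap',641,307,8,335,220,103)
f('rring',252.5,283.5,10,225,225,10);f('bring',564,275.5,10,225,225,10)
print(shift((512,-250,210)))
E
```

```text
bcap [ 511.9 -251.3  103. ]
rcap [ 509.2 -346.   103. ]
rring [510.9  31.6  10. ]
bring [514.6 -44.2  10. ]
[  19.9 -530.3   -1.2]
```

```bash
python3 -m inch '[[[2,-50,0,0,0,0,70],[20,-530,0,0,0,0,70],[20,-530,0,0,0,0,70],[20,-530,0,0,0,0,70],[20,-530,0,0,0,0,70],[20,-530,0,0,0,0,70],[20,-530,0,0,0,0,70],[20,-530,0,0,0,0,70],[20,-530,0,0,0,0,70],[20,-530,0,0,0,0,70],[20,-530,0,0,0,0,70],[20,-530,0,0,0,0,70],[20,-530,0,0,0,0,70],[20,-530,0,0,0,0,70],[20,-530,0,0,0,0,70],[20,-530,0,0,0,0,70],[20,-530,0,0,0,0,70],[20,-530,0,0,0,0,70]]]'; python3 -c "
from h import *
print(shift((512,-250.2,78)))"
```

```text
t: 29.75
ee_pos: [512.8, -248.8, 209.5]
orientation: [-0.06, 3.141, -0.0]
ft_force: [0.1, 0.3, -0.1]
width: 61.4
grasp_force: 0.0
[  0.9  -1.3 131.5]
```

```bash
python3 -m inch '[[[0.5,-1,25,0,0,0,70],[0.5,-1,50,0,0,0,70],[0.5,-1,75,0,0,0,70],[0.5,-1,100,0,0,0,70],[0.5,-1,117,0,0,0,70],[0.5,-1,127,0,0,0,70],[0.5,-1,131,0,0,0,70],[0.5,-1,131,0,0,0,70],[0.5,-1,131,0,0,0,70]]]'; python3 -m inch '[[[0,0,0,0,0,0,30],[0,0,0,0,0,0,30],[0,0,0,0,0,0,30],[0,0,0,0,0,0,30],[0,0,0,0,0,0,30],[0,0,0,0,0,0,30],[0,0,0,0,0,0,30],[0,0,0,0,0,0,30]]]'; python3 -m inch '[[[0,0,-5,0,0,0,30],[0,0,-15,0,0,0,30],[0,0,-35,0,0,0,30],[0,0,-60,0,0,0,30],[0,0,-85,0,0,0,30],[0,0,-110,0,0,0,30],[0,0,-130,0,0,0,30],[0,0,-140,0,0,0,30],[0,0,-142,0,0,0,30],[0,0,-142,0,0,0,30],[0,0,-142,0,0,0,30]]]'; python3 -c "
from h import *
print(shift((514.6,-44.2,220)))"
```

```text
t: 30.65
ee_pos: [512.8, -250.6, 79.2]
orientation: [-0.058, 3.14, -0.001]
ft_force: [0.9, 0.6, -0.1]
width: 61.3
grasp_force: 0.0
t: 31.45
ee_pos: [512.5, -250.5, 78.8]
orientation: [-0.058, 3.14, -0.001]
ft_force: [-0.0, -0.3, 5.9]
width: 39.5
grasp_force: 30.0
t: 32.55
ee_pos: [511.6, -250.0, 219.2]
orientation: [0.058, -3.139, -0.002]
ft_force: [0.1, 0.4, -1.0]
width: 39.3
grasp_force: 30.0
[-10.7 205.5  -0.6]
```

```bash
python3 -m inch '[[[0,5,0,0,0,0,30],[-1,20,0,0,0,0,30],[-2,45,0,0,0,0,30],[-3,75,0,0,0,0,30],[-5,105,0,0,0,0,30],[-7,135,0,0,0,0,30],[-9,165,0,0,0,0,30],[-11,190,0,0,0,0,30],[-11,202,0,0,0,0,30],[-11,205,0,0,0,0,30],[-11,205,0,0,0,0,30],[-11,205,0,0,0,0,30],[-11,205,0,0,0,0,30]]]'; python3 -c "
from h import *
print(shift((514.9,-44.2,86)))"
```

```text
t: 33.85
ee_pos: [515.6, -45.9, 220.3]
orientation: [0.057, -3.141, 0.0]
ft_force: [0.4, 0.2, -1.1]
width: 39.8
grasp_force: 30.0
[  0.6   1.7 134.3]
```

```bash
python3 -m inch '[[[0.3,1,10,0,0,0,30],[0.3,1,30,0,0,0,30],[0.3,1,55,0,0,0,30],[0.3,1,80,0,0,0,30],[0.3,1,102,0,0,0,30],[0.3,1,118,0,0,0,30],[0.3,1,126,0,0,0,30],[0.3,1,129,0,0,0,30],[0.3,1,130,0,0,0,30],[0.3,1,130,0,0,0,30],[0.3,1,130,0,0,0,30]]]'; python3 -c "
from h import *
print(shift((514.9,-44.2,86)))"
```

```text
t: 34.95
ee_pos: [515.8, -44.1, 91.1]
orientation: [-0.058, 3.14, -0.0]
ft_force: [0.1, 0.3, -1.1]
width: 39.6
grasp_force: 30.0
[ 0.9 -0.   5.1]
```

```bash
python3 -m inch '[[[0.8,0,1.5,0,0,0,30],[0.8,0,2.5,0,0,0,30],[0.8,0,3.5,0,0,0,30],[0.8,0,4.3,0,0,0,30],[0.8,0,5,0,0,0,30],[0.8,0,5.2,0,0,0,30],[0.8,0,5.2,0,0,0,30],[0.8,0,5.2,0,0,0,30]]]'
```

```text
t: 35.75
ee_pos: [514.6, -44.1, 85.8]
orientation: [-0.058, 3.141, -0.0]
ft_force: [-2.8, 0.2, 5.4]
width: 39.5
grasp_force: 30.0
```

```bash
python3 -m inch '[[[0,0,0,0,0,0,55],[0,0,0,0,0,0,60],[0,0,0,0,0,0,70],[0,0,0,0,0,0,70],[0,0,0,0,0,0,70],[0,0,0,0,0,0,70]]]'; python3 -m inch '[[[0,0,-5,0,0,0,70],[0,0,-20,0,0,0,70],[0,0,-50,0,0,0,70],[0,0,-90,0,0,0,70],[0,0,-122,0,0,0,70],[0,0,-124,0,0,0,70],[0,0,-124,0,0,0,70]]]'; python3 -c "
from h import *
print(shift((509.9,-345.3,210)))"
```

```text
t: 36.35
ee_pos: [514.5, -44.1, 85.1]
orientation: [0.058, -3.141, 0.0]
ft_force: [-0.2, 0.3, 0.3]
width: 61.1
grasp_force: 0.0
t: 37.05
ee_pos: [514.8, -44.1, 210.1]
orientation: [-0.058, 3.139, -0.0]
ft_force: [0.0, -0.0, -0.3]
width: 61.6
grasp_force: 0.0
[ 1.610e+01 -3.008e+02  2.000e-01]
```

```bash
python3 -m inch '[[[16,-301,0,0,0,0,70],[16,-301,0,0,0,0,70],[16,-301,0,0,0,0,70],[16,-301,0,0,0,0,70],[16,-301,0,0,0,0,70],[16,-301,0,0,0,0,70],[16,-301,0,0,0,0,70],[16,-301,0,0,0,0,70],[16,-301,0,0,0,0,70],[16,-301,0,0,0,0,70],[16,-301,0,0,0,0,70],[16,-301,0,0,0,0,70]]]'; python3 -m inch '[[[0,0,25,0,0,0,70],[0,0,50,0,0,0,70],[0,0,75,0,0,0,70],[0,0,100,0,0,0,70],[0,0,117,0,0,0,70],[0,0,127,0,0,0,70],[0,0,131,0,0,0,70],[0,0,131,0,0,0,70],[0,0,131,0,0,0,70]]]'; python3 -m inch '[[[0,0,0,0,0,0,30],[0,0,0,0,0,0,30],[0,0,0,0,0,0,30],[0,0,0,0,0,0,30],[0,0,0,0,0,0,30],[0,0,0,0,0,0,30],[0,0,0,0,0,0,30],[0,0,0,0,0,0,30]]]'; python3 -m inch '[[[0,0,-5,0,0,0,30],[0,0,-15,0,0,0,30],[0,0,-35,0,0,0,30],[0,0,-60,0,0,0,30],[0,0,-85,0,0,0,30],[0,0,-110,0,0,0,30],[0,0,-135,0,0,0,30],[0,0,-155,0,0,0,30],[0,0,-165,0,0,0,30],[0,0,-167,0,0,0,30],[0,0,-167,0,0,0,30],[0,0,-167,0,0,0,30]]]'; python3 -c "
from h import *
print(shift((511.3,31.6,245)))"
```

```text
t: 38.25
ee_pos: [509.9, -344.5, 209.3]
orientation: [-0.061, 3.141, -0.0]
ft_force: [0.5, -0.9, -0.0]
width: 61.5
grasp_force: 0.0
t: 39.15
ee_pos: [510.2, -345.8, 79.1]
orientation: [-0.059, 3.14, -0.001]
ft_force: [0.3, -0.8, 0.2]
width: 61.7
grasp_force: 0.0
t: 39.95
ee_pos: [509.9, -345.7, 78.6]
orientation: [-0.058, 3.141, -0.001]
ft_force: [0.3, 0.7, 5.0]
width: 39.5
grasp_force: 30.0
t: 41.15
ee_pos: [509.1, -345.0, 243.9]
orientation: [0.058, -3.139, -0.002]
ft_force: [0.4, -0.5, -0.9]
width: 39.5
grasp_force: 30.0
[-16.2 376.3  -0.6]
```

```bash
python3 -m inch '[[[0,5,0,0,0,0,30],[-1,20,0,0,0,0,30],[-2,45,0,0,0,0,30],[-3,75,0,0,0,0,30],[-4,105,0,0,0,0,30],[-5,135,0,0,0,0,30],[-6,165,0,0,0,0,30],[-7,195,0,0,0,0,30],[-9,225,0,0,0,0,30],[-11,255,0,0,0,0,30],[-12,285,0,0,0,0,30],[-14,315,0,0,0,0,30],[-15,340,0,0,0,0,30],[-16,360,0,0,0,0,30],[-16,372,0,0,0,0,30],[-16,376,0,0,0,0,30],[-16,376,0,0,0,0,30],[-16,376,0,0,0,0,30],[-16,376,0,0,0,0,30]]]'; python3 -m inch '[[[0,0,10,0,0,0,30],[0,0,30,0,0,0,30],[0,0,55,0,0,0,30],[0,0,80,0,0,0,30],[0,0,105,0,0,0,30],[0,0,127,0,0,0,30],[0,0,143,0,0,0,30],[0,0,151,0,0,0,30],[0,0,154,0,0,0,30],[0,0,154,0,0,0,30],[0,0,154,0,0,0,30]]]'; python3 -c "
from h import *
print(shift((511.3,31.6,85.6)))"
```

```text
t: 43.05
ee_pos: [511.7, 30.2, 245.1]
orientation: [0.057, -3.141, 0.0]
ft_force: [0.8, 0.3, -1.1]
width: 39.3
grasp_force: 30.0
t: 44.15
ee_pos: [512.2, 30.8, 91.8]
orientation: [-0.058, 3.14, 0.0]
ft_force: [-0.5, -0.6, -1.0]
width: 39.4
grasp_force: 30.0
[0.8 0.8 6.2]
```

```bash
python3 -m inch '[[[0.6,0.7,1.5,0,0,0,30],[0.6,0.7,3,0,0,0,30],[0.6,0.7,4,0,0,0,30],[0.6,0.7,5,0,0,0,30],[0.6,0.7,5.7,0,0,0,30],[0.6,0.7,6.2,0,0,0,30],[0.6,0.7,6.2,0,0,0,30],[0.6,0.7,6.2,0,0,0,30]]]'
```

```text
t: 44.95
ee_pos: [511.2, 31.6, 85.6]
orientation: [-0.058, 3.141, 0.0]
ft_force: [-2.2, 0.6, 7.5]
width: 39.1
grasp_force: 30.0
```

Contact at the right height. Release, rise and move the arm aside.

```bash
python3 -m inch '[[[0,0,0,0,0,0,55],[0,0,0,0,0,0,60],[0,0,0,0,0,0,70],[0,0,0,0,0,0,70],[0,0,0,0,0,0,70],[0,0,0,0,0,0,70]]]'; python3 -m inch '[[[0,0,-5,0,0,0,70],[0,0,-20,0,0,0,70],[0,0,-50,0,0,0,70],[0,0,-90,0,0,0,70],[0,0,-130,0,0,0,70],[0,0,-160,0,0,0,70],[0,0,-160,0,0,0,70],[0,-50,-160,0,0,0,70],[0,-300,-160,0,0,0,70],[0,-300,-160,0,0,0,70],[0,-300,-160,0,0,0,70],[0,-300,-160,0,0,0,70],[0,-300,-160,0,0,0,70],[0,-300,-160,0,0,0,70],[0,-300,-160,0,0,0,70],[0,-300,-160,0,0,0,70],[0,-300,-160,0,0,0,70],[0,-300,-160,0,0,0,70]]]'
python3 - <<'E'
from h import *
a=cam('top')[0][205:295,100:325]; b=cam('scene')[0][150:240,225:450]
cv2.imwrite('pics/fin.png',cv2.resize(np.vstack([a,b]),None,fx=3.3,fy=3.3,interpolation=cv2.INTER_CUBIC)[:,:,::-1].copy())
E
```

```text
t: 45.55
ee_pos: [511.0, 31.5, 84.9]
orientation: [0.058, -3.141, -0.0]
ft_force: [0.4, 0.6, 0.1]
width: 61.1
grasp_force: 0.0
t: 47.35
ee_pos: [522.3, -266.9, 245.0]
orientation: [0.061, -3.141, -0.0]
ft_force: [-0.4, 1.0, -0.5]
width: 61.6
grasp_force: 0.0
```

View pics/fin.png

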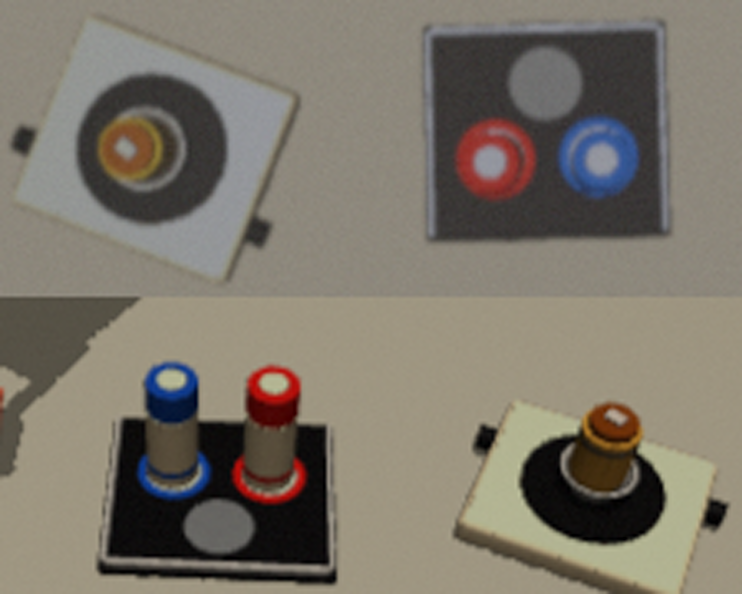

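Both canisters stand on their rings and the holder stands upright in the cup. A quick numeric check of centring and verticality follows. Dots are at red (490,160) and blue (600,159), with the holder top at (131,148).

```bash
python3 - <<'E'
from h import *
c=cam('top')
for n,x,y,z in(('r',490,160,110),('b',600,159,110),('h',131,148,94)): print(n,pix(c,(x+.5)/3.3-.5+100,(y+.5)/3.3-.5+205,z))
E
```

```text
r [511.7  30.5 110. ]
b [514.1 -44.5 110. ]
h [514.2 279.4  94. ]
```

Everything is within about 1–2 mm of its target, so I'm handing in.

```bash
python3 -c "
from workcell import ctrl
print(ctrl.close_job())"
```

```text
the job is handed in; nothing more can be done
None
```

The job is handed in after about 48 s of robot time: the holder is seated upright in the microscope cup, both canisters are back upright within 1–2 mm of their ring centres, and I kept the arm clear of the mouse, slide box and jar.

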